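Put the screw jack away and shut the tool chest on its folding stay

TASK

Put the loose screw jack back in the steel tool chest with the other two. Raise the lid by its bow handle until you feel the folding stay come straight, without forcing it past that stop, and let the stay lock so that the lid stands by itself; then stand the jack upright in the empty recess of the wooden block, setting it down rather than dropping it. Last, press the thumb tab on the stay, with light force, just far enough to break the joint, without the lid dropping, then take the handle again and lower the lid gently, without letting it fall, until it is fully shut; leave the other things on the bench where they stand.

Things in the scene. Friction and masses are not known exactly. Their poses are not given: they have to be found in the camera images.
- chest: Blue steel tool chest, fixed, 200 mm deep (its x) by 320 wide (its y), 100 high to the open rim, walls 3; 125 high with the lid shut. Origin: centre of its underside; x points away from the robot to the hinge side, y left, z up. Inside (hidden until the lid is up): a wooden block, top 45 mm up, with two fixed 104 mm high jacks at x -30, y -20 and +55 mm and an empty recess at y -95; the stay is on the left wall.
- recess (a point): Centre of the floor of the empty round recess in the wooden block, nearest the chest's right wall: 50 mm across, 19 mm deep, its floor 26 mm above the bench, at chest x = -30, y = -95 mm. Axes as the chest.
- lid_hinge (a point): Middle of the lid's hinge axis, which runs along the chest's y at chest x = +100 mm, 100 mm above the bench (rim height). Axes as the chest; does not turn with the lid.
- lid (a joint): Lid angle, rad, 0 shut, growing as the front rises. 0.7 kg, stiff: let go it stays put above 0.8 rad but may fall from below that. Raising takes 2 to 7 N at the handle until, at 1.25 to 1.42 rad depending on how the stay is set, a firm stop is felt: the stay is straight. Lifted to the stop (within 2 mm at the handle) and let go or eased down 3 mm, it springs over and locks, 0.03 rad lower.
- lid_handle (a point): Middle of the bow handle on the lid's front face: round steel bar 10 mm thick, 100 long between its legs along the chest's y, centre 40 mm out from the face and 240 mm from the hinge axis; lid shut: chest x -140, 112 mm above the bench. Pinch it from above, fingers either side of the bar (shut: one in the 35 mm gap before the lid); the bar turns between them as the lid swings. Axes: of the lid.
- stay: Folding stay, two flat steel links 15 mm wide, 75 between pivots, 139 mm left of the chest's middle; this is the lower link, carrying the upper. Origin: its wall pivot, 86 mm up, screwed fast in a slot somewhere at chest x -24 to -9; over some 12 N of pull at the handle against the stop drags it along the slot and spoils its setting. Locked, the links rise up and away from the robot at 45 degrees.
- stay_knee (a joint): Angle at the knee between the two links, rad: 0 folded (lid shut), about 2.74 dead straight, 3.0 to 3.1 locked (past straight). A spring urges it towards the lock. Left between 2.55 and 2.74 it may spring back and lock; below 2.5 it stays broken.
- stay_tab (a point): Middle of the face of the thumb tab at the knee, a steel ear 24 by 26 mm that stands in from the links. Locked: about 30 mm beyond and 66 mm above the wall pivot, chest y +125, facing up and to the robot at 45 degrees. Pressed down and away from the robot it yields at 5 to 9 N; 24 to 32 mm in all breaks the joint, lid down only a few degrees. Come slanting (40 degrees) from the robot's side, clear of the lid.
- jack: The loose machinist's screw jack, plain steel, about 0.25 kg, upright on the bench: round base 42 mm across tapering to a threaded stem 21 mm across from 36 to 68 mm height, with a small 25 mm cap; 78 mm high in all. Origin: centre of its underside, z up.
- boring_head: Bystander: boring head, a dark steel drum 58 mm across and 46 mm high with a 25 mm shank up to 103 mm. Origin: centre of its underside.
- oil_bottle: Bystander: grey oil bottle 54 mm across, 130 mm high. Origin: centre of its underside.
- insert_box: Bystander: flat carton of cutting inserts, 75 by 110 by 32 mm. Origin: centre of its underside.
There are look-alikes about, which are no part of the job. What is shaped like the jack but green is not meant.

How it is judged (in metres and radians):
On the way, in this order (a step that is already met when the one before it is completed fails the run):
1. the lid stands up on the locked stay, its knee past straight (value of joint stay_knee above 2.9 rad and value of joint lid above 1.1 rad), for 0.2 s.
2. the jack stands upright in the empty recess, let go, with the stay still locked (horizontal distance between jack and recess below 0.008 m and z of jack in the frame of recess below 0.006 m and angle between jack's own z axis and vertical below 0.1 rad and contact force between the fingers and jack below 0.1 N and linear speed of jack below 0.03 m/s and value of joint stay_knee above 2.9 rad), for 0.2 s.
3. the stay joint is broken while the lid is still up (value of joint stay_knee below 2.5 rad and value of joint lid above 1 rad), for 0.2 s.
At the end, for the whole second after the job is handed in: The lid is fully shut (within 0.03 rad, 7 mm at the handle) and still, and the jack stands upright (within 0.1 rad) on the floor of the recess (within 6 mm in height and 8 mm of its centre) (value of joint lid below 0.03 rad and angular speed of stay below 0.1 rad/s and horizontal distance between jack and recess below 0.008 m and z of jack in the frame of recess below 0.006 m and angle between jack's own z axis and vertical below 0.1 rad and linear speed of jack below 0.03 m/s); the robot touches nothing.
It fails at once if the lid is forced past its stop, dragging the stay's wall pivot along its slot (over 1 mm) (distance of stay from where it was at the start of the episode above 0.001 m).
It fails at once if the lid drops or is slammed (closing faster than 1.2 rad/s) (velocity of joint lid below -1.2 rad/s).
It fails at once if the fingers press on the stay with more than 20 N (contact force between the fingers and stay above 20 N).
It fails at once if the jack is dropped (faster than 0.45 m/s out of the fingers) or knocked over ((contact force between the fingers and jack below 0.05 N and linear speed of jack above 0.45 m/s) or angle between jack's own z axis and vertical above 0.6 rad).
It fails at once if the boring head, oil bottle or insert box is moved more than 30 mm or tipped (distance of any of boring_head, oil_bottle, insert_box from where it was at the start of the episode above 0.03 m or angle between any of boring_head, oil_bottle, insert_box's own z axis and vertical above 0.2 rad).
It also fails if it takes over 72 s, if anything falls off the work surface, if the arm or the gripper's body presses on something with over 40 N, if the wrist force passes 120 N, or if a joint passes its speed limit or range.

ROBOT

A 6-joint arm with a two-finger parallel gripper is mounted at the origin on the work surface. World frame = base frame: x ahead of the robot, y to its left, z up, the work surface at z = 0. Lengths are in mm, angles in rad, forces in N, time in s.
With the tool pointing down it reaches from about 400 to 825 mm from the base axis. Payload 7 kg.
Tool frame: the origin (TCP) lies at the very end of the fingers, on their centre line; the grasp point (between the pads) lies 19 mm behind it; y points along the fingers, z is the direction in which the jaws open and shut, and the axes are right-handed (so a half turn about y gives the same grasp; the last joint's range is limited). The gripper opens to 88 mm and grips with 3 to 60 N. Pads are 19 mm wide; open, the fingers measure 130 mm over their backs; the gripper's body (78 mm by 193 mm) begins 47 mm behind the grasp point.
Start: joints at [-0.924, 0.359, 0.012, 0, -1.224, -0.288], TCP at [236.999, -632.002, 188.061] pointing down, gripper open.
Joint ranges: [-3.07, 3.07], [-1.43, 2.12], [-1.02, 1.25], [-3.03, 1.67], [-3.05, -0], [-3.03, 3.03]. Speed limits (rad/s): [2.39, 2.39, 3.01, 3.14, 3.14, 3.14].

INTERFACE

Orientations are given as a 3x3 rotation matrix whose columns are the frame's x, y, z axes.
In Python, from rig import arm, kinematics, vision, workorder, find_in, readout gives the robot as it stands. Calls block until the motion is done:
- arm.reach(position, orientation): joint-space move of the TCP to a pose.
- arm.line_to(position, frame=None, velocity=150): straight line of the TCP; frame=None keeps the orientation; velocity is the mean speed in mm/s.
- arm.goto_joints(angles): joint-space move.
- arm.command_gripper(opening, squeeze=None): finger opening in mm; squeeze is the grip in N (None keeps the last); returns when the fingers have stopped.
- arm.dwell(seconds).
- kinematics.solve_ik(position, orientation): joint angles nearest the present ones, or None.
- vision.read_camera(name): name is "scene" or "side" or "wrist"; returns a dict with "pixels" (400x640x3 uint8, red, green, blue), "z_map" (400x640 float32, mm along the optical axis (not along the pixel's ray), 0 where there is no reading), "camera_matrix" (3x3 intrinsics, pixels), "distortion" ([k1, k2, p1, p2, k3] as OpenCV has them; the pictures are not rectified), "R" (3x3) and "t" (3): a world point X has camera coordinates R X + t; the wrist camera has in their place "T_tool_cam" (4x4, takes a point from camera to tool coordinates, whose origin is the TCP and whose axes are the tool frame's). Camera axes: x right, y down, z forward; pixel columns grow to the right and rows downward; lengths in mm; the calibration is good to about 2 mm. A picture is of the moment at which its call begins: read the wrist's pose just before it.
A pose or a line that the arm cannot do raises arm.IKError and nothing moves.
- workorder.job_done(): hands the job in, once; it reports no verdict.
Trained networks look in a picture, given as the dict that the camera call returned (one of the last four; its "shot" number tells which), for a name from the list of things; names that differ only in an ending like _2 or _b are one class to them, and where a whole thing is asked for, a point or a joint stands for the part that bears it (a point fixed in the world has none). Each returns a list of dicts, best first, with "confidence" (0 to 1); they miss things now and then, are a little off and sometimes report something else, mostly with a low value. They report only what shows in the picture. A call takes as long as a camera call. They do not tell look-alikes from the thing itself.
- find_in(picture, query): "box" ([left, top, width, height] in pixels, round what is visible of it).
Readings, each from a call of its own:
- readout.current_time(): time.
- readout.current_qpos(): joint angles.
- readout.current_joint_velocities(): joint speeds.
- readout.current_effort(): joint torques, N m.
- readout.current_ee_pos(): TCP position.
- readout.current_tcp_rot(): TCP orientation.
- readout.current_contact_force(): force on the tool from outside, world axes, zero at the start.
- readout.current_ft_torque(): the same for the moment, N m.
- readout.current_finger_gap(): finger opening in mm.
Only numpy, scipy, OpenCV 4.12 (cv2) and the standard library are available. Lean on these libraries where they do the work, as an engineer would, in place of code of your own. Each camera call takes 0.05 s, during which the arm holds its last target. There are 200 camera calls.

## Working session

There is one attempt and no reset: what is moved stays moved. The work goes in short steps, each a Python script; the robot and the scene stay as the last script left them, time stands still between calls to the robot, and variables do not carry over. Pictures are saved under pics/ and viewed, about 8 in all and at most 12, crops included, and the job is handed in when it is done.

```bash
ls; mkdir -p pics
cat > h.py <<'E'
import numpy as np, cv2
from rig import arm, kinematics, vision, workorder, find_in, readout
def pts(p, uv, z=None):
    """pixels -> camera-frame -> world points (fixed cams)"""
    uv=np.asarray(uv,float).reshape(-1,1,2)
    n=cv2.undistortPoints(uv,np.array(p["camera_matrix"]),np.array(p["distortion"]))[:,0]
    zz=p["z_map"][uv[:,0,1].astype(int),uv[:,0,0].astype(int)]if z is None else z
    c=np.c_[n*zz[:,None],zz]
    if "R" in p: return (c-np.array(p["t"]))@np.array(p["R"])
    T=np.array(p["T_tool_cam"]); c=c@T[:3,:3].T+T[:3,3]
    return c@p["rot"].T+p["pos"]
def shot(name):
    r=np.array(readout.current_tcp_rot());q=np.array(readout.current_ee_pos())
    p=vision.read_camera(name);p["rot"]=r;p["pos"]=q;return p
def cloud(p):
    v,u=np.mgrid[0:400,0:640];return pts(p,np.c_[u.ravel(),v.ravel()]).reshape(400,640,3)
def save(p,n): cv2.imwrite(f"pics/{n}.png",p["pixels"][...,::-1])
E
python3 - <<'E'
from h import *
for n in("scene","side"):
    p=shot(n);save(p,n)
    print(n,np.round(-np.array(p["R"]).T@np.array(p["t"])))
    np.savez(f"{n}.npz",C=cloud(p),px=p["pixels"],z=p["z_map"])
    for q in("chest","jack","lid_handle","boring_head","oil_bottle","insert_box","lid"):
        for d in find_in(p,q)[:3]:
            b=d["box"];print(q,np.round(d["confidence"],2),np.round(b),np.round(pts(p,[[b[0]+b[2]/2,b[1]+b[3]/2]])[0]))
print(readout.current_time(),readout.current_tcp_rot())
a=cv2.imread("pics/scene.png");b=cv2.imread("pics/side.png");cv2.imwrite("pics/both.png",cv2.resize(np.vstack([a,b]),(480,600)))
E
```

```text
pics
scene [1065. -668.  629.]
chest 0.61 [269. 155. 130. 121.] [682. -59. 124.]
chest 0.51 [185. 232.  27.  51.] [ 486. -299.   73.]
jack 0.69 [234. 268.  17.  38.] [ 604. -288.   41.]
jack 0.6 [219. 303.  19.  36.] [ 644. -366.   41.]
lid_handle 0.83 [268. 156. 129.  86.] [640.  -4. 125.]
boring_head 0.96 [155. 281.  36.  51.] [ 544. -413.   59.]
boring_head 0.5 [184. 228.  28.  53.] [ 485. -298.   80.]
oil_bottle 0.89 [186. 227.  29.  53.] [ 487. -293.   79.]
insert_box 0.57 [363. 144.  31.  22.] [542. 450.  33.]
lid 0.72 [269. 157. 129.  82.] [642.   0. 126.]
side [  49. 1041.  830.]
chest 0.89 [254. 175.  97. 100.] [569. 149. 126.]
chest 0.31 [253. 179. 100.  67.] [602.  93. 125.]
jack 0.44 [350. 175.  12.  25.] [ 583. -274.   42.]
lid_handle 0.61 [252. 175. 102.  70.] [608.  82. 129.]
boring_head 0.55 [375. 161.  12.  29.] [ 526. -398.   53.]
oil_bottle 0.63 [379. 168.  16.  42.] [ 450. -257.   83.]
insert_box 0.96 [226. 302.  50.  48.] [524. 477.  34.]
lid 0.56 [250. 176. 101.  71.] [613.  87. 125.]
0.8 [[ 9.36323727e-01  1.52407080e-05 -3.51137977e-01]
 [ 3.51137977e-01 -1.56953297e-06  9.36323727e-01]
 [ 1.37191139e-05 -1.00000000e+00 -6.82118233e-06]]
```

View pics/scene.png

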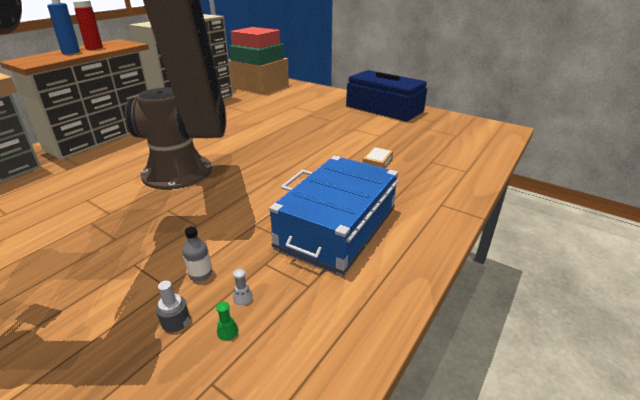

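View pics/side.png

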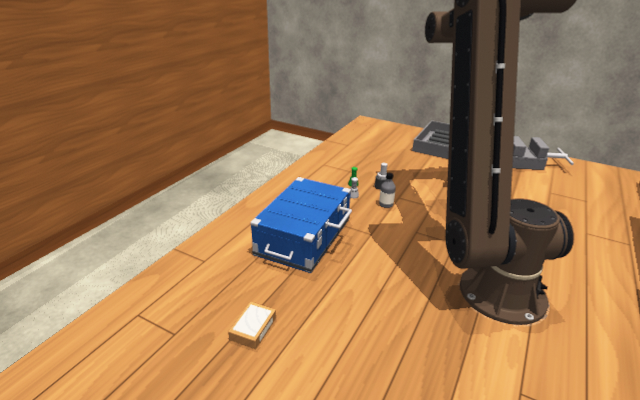

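The steel jack is at scene (242,287) and the green look-alike at (227,322). The chest's front with the bow handle faces the robot. Next I fit the poses from the point clouds.

Run:
```python
import numpy as np,cv2
for n in("scene","side"):
    d=np.load(n+".npz");C=d["C"];px=d["px"].astype(int);ok=d["z"]>0
    m=ok&(C[...,2]>116)&(C[...,2]<134)&(C[...,0]>400)&(C[...,0]<850)&(abs(C[...,1])<260)&(px[...,2]>px[...,0]+50)
    P=C[m];print(n,m.sum(),np.median(P[:,2]));r=cv2.minAreaRect(P[:,:2].astype(np.float32));print(r)
    # rim/wall: all blue
    m2=ok&(C[...,2]>10)&(C[...,2]<134)&(C[...,0]>400)&(C[...,0]<850)&(abs(C[...,1])<260)&(px[...,2]>px[...,0]+50)
    print(cv2.minAreaRect(C[m2][:,:2].astype(np.float32)))
    # handle: grey, z 100..122, outside the front
    g=(px.max(-1)-px.min(-1)<40)
    m3=ok&(C[...,2]>95)&(C[...,2]<122)&(C[...,0]>420)&(C[...,0]<620)&(abs(C[...,1])<150)&g
    Q=C[m3];print("handle",len(Q));
    if len(Q)>4:print(np.round(Q[::max(1,len(Q)//12)]))
    # jack
    m4=ok&g&(C[...,2]>5)&(C[...,2]<95)&(np.hypot(C[...,0]-604,C[...,1]+290)<45)
    Q=C[m4];print("jack",len(Q),Q.mean(0) if len(Q) else"",Q[:,:2].min(0),Q[:,:2].max(0))
    for a,b in((5,20),(36,66),(70,90)):
        s=Q[(Q[:,2]>a)&(Q[:,2]<b)];print(a,len(s),s.mean(0) if len(s) else"")
```

```text
scene 5320 125.98642896873355
((620.678955078125, 48.31672668457031), (210.93380737304688, 324.61810302734375), 4.564007759094238)
((620.841796875, 47.2606201171875), (211.1550750732422, 326.6817321777344), 4.599592208862305)
handle 158
[[ 482.   80.  119.]
 [ 499.   89.  117.]
 [ 508.   88.  117.]
 [ 507.   84.  116.]
 [ 485.   44.  118.]
 [ 489.   39.  115.]
 [ 487.   12.  118.]
 [ 491.   11.  113.]
 [ 491.  -14.  116.]
 [ 511.  -10.  118.]
 [ 505.  -15.  112.]
 [ 552. -121.  121.]
 [ 539. -119.  100.]]
jack 435 [ 601.55228745 -289.72297214   40.19022546] [ 579.38061192 -304.08809159] [ 614.37536396 -268.26252773]
5 115 [ 604.53077375 -292.69292828   12.99760522]
36 111 [ 600.53655392 -289.1777371    49.96669993]
70 92 [ 597.8067856  -286.59884533   76.27517352]
side 3369 127.2251654645979
((622.017822265625, 49.78357696533203), (202.06875610351562, 323.77447509765625), 4.333372116088867)
((622.2103271484375, 50.421226501464844), (202.6680908203125, 324.5748596191406), 4.592649459838867)
handle 215
[[ 536. -115.  120.]
 [ 529.  -61.  114.]
 [ 526.  -50.   98.]
 [ 501.  -10.  119.]
 [ 525.    6.  113.]
 [ 489.    9.  118.]
 [ 479.   31.  119.]
 [ 476.   50.  116.]
 [ 512.   96.  119.]
 [ 500.   91.  117.]
 [ 499.   92.  115.]
 [ 485.   87.  113.]
 [ 515.  133.  108.]]
jack 122 [ 587.83150226 -274.71963511   42.43283521] [ 572.10744478 -291.21557089] [ 602.36439653 -261.22159484]
5 25 [ 583.21447382 -269.74089034   12.49333155]
36 40 [ 590.17262991 -276.13367717   49.73299249]
70 23 [ 590.6289552  -279.57616095   77.09571583]
```

```bash
cat >> h.py <<'E'
YAW=np.radians(4.5); C0=np.array([621.5,49.,0])
ex=np.array([np.cos(YAW),np.sin(YAW),0]);ey=np.array([-np.sin(YAW),np.cos(YAW),0]);ez=np.array([0,0,1.])
def W(x,y,z): return C0+x*ex+y*ey+z*ez
def ori(ydir,zdir):
    y=np.array(ydir,float);y/=np.linalg.norm(y);z=np.array(zdir,float);z-=y*(z@y);z/=np.linalg.norm(z)
    return np.c_[np.cross(y,z),y,z]
RH=ori(-ez,ex)      # handle pinch
def hbar(th):       # bar centre at lid angle th
    c,s=np.cos(th),np.sin(th);return W(100-240*c+12*s,0,100+240*s+12*c)
E
python3 - <<'E'
from h import *
a=40/57.3
for nm,sg in(("+",1),("-",-1)):
    R=ori(-ez,sg*ex)
    for th in(0,.4,.8,1.1,1.42):
        q=kinematics.solve_ik(hbar(th)-[0,0,14],R);print("h",nm,th,None if q is None else np.round(q,2))
    R=ori(-ez,sg*ey)
    for p in((592,-283,33),W(-30,-95,60),W(-30,-95,260)):
        q=kinematics.solve_ik(p,R);print("j",nm,None if q is None else np.round(q,2))
    R=ori(np.sin(a)*ex-np.cos(a)*ez,sg*ey)
    for p in(W(14,112,152),W(-40,112,220)):
        q=kinematics.solve_ik(p,R);print("t",nm,None if q is None else np.round(q,2))
p=shot("wrist");print(np.round(p["T_tool_cam"],2),p["camera_matrix"])
E
```

```text
h + 0 [ 0.49  0.13 -0.53  0.   -0.92  2.73]
h + 0.4 [ 0.47  0.08 -0.35  0.   -1.14  2.75]
h + 0.8 [ 0.43  0.14 -0.11  0.   -1.33  2.79]
h + 1.1 [ 0.39  0.23  0.09  0.   -1.43  2.83]
h + 1.42 [ 0.36  0.36  0.31  0.   -1.53  2.86]
j + [-0.15  0.46 -0.22  0.   -0.9  -1.34]
j + [ 0.24  0.35 -0.32  0.   -0.9  -1.74]
j + [ 0.24  0.2  -0.04  0.   -1.33 -1.74]
t + None
t + None
h - 0 [ 0.49  0.13 -0.53  0.   -0.92 -0.41]
h - 0.4 [ 0.47  0.08 -0.35  0.   -1.14 -0.39]
h - 0.8 [ 0.43  0.14 -0.11  0.   -1.33 -0.35]
h - 1.1 [ 0.39  0.23  0.09  0.   -1.43 -0.31]
h - 1.42 [ 0.36  0.36  0.31  0.   -1.53 -0.28]
j - [-0.15  0.46 -0.22  0.   -0.9   1.8 ]
j - [ 0.24  0.35 -0.32  0.   -0.9   1.4 ]
j - [ 0.24  0.2  -0.04  0.   -1.33  1.4 ]
t - None
t - None
[[  -0.      0.96    0.29  -77.49]
 [   0.     -0.29    0.96 -196.49]
 [   1.      0.     -0.      0.38]
 [   0.      0.      0.      1.  ]] [[285.23924217   0.         318.37802802]
 [  0.         285.23924217 198.82974873]
 [  0.           0.           1.        ]]
```

Run:
```python
from h import *
for a in(15,25,30,35,40,45):
  for yw in(-20,0,20,40):
    b=np.radians(yw);d=np.cos(b)*ex+np.sin(b)*ey;s=np.cos(b)*ey-np.sin(b)*ex;A=np.radians(a)
    for nm,zd in(("y+",s),("y-",-s),("x",d),("x-",-d)):
        R=ori(np.sin(A)*d-np.cos(A)*ez,zd)
        qs=[kinematics.solve_ik(W(x,112,z),R) for x,z in((14,152),(-40,206),(36,130))]
        if any(q is not None for q in qs):print(a,yw,nm,[None if q is None else np.round(q,2).tolist() for q in qs])
```

```text
15 -20 y+ [[0.69, 0.2, -0.44, 0.3, -0.79, -2.72], [0.75, 0.07, -0.46, 0.28, -0.92, -2.75], [0.66, 0.26, -0.43, 0.31, -0.75, -2.72]]
15 -20 y- [[0.69, 0.2, -0.44, 0.3, -0.79, 0.42], [0.75, 0.07, -0.46, 0.28, -0.92, 0.39], [0.66, 0.26, -0.43, 0.31, -0.75, 0.43]]
15 -20 x [[0.69, 0.2, -0.44, 0.3, -0.79, 1.99], [0.75, 0.07, -0.46, 0.28, -0.92, 1.96], [0.66, 0.26, -0.43, 0.31, -0.75, 2.0]]
15 -20 x- [[0.69, 0.2, -0.44, 0.3, -0.79, -1.15], [0.75, 0.07, -0.46, 0.28, -0.92, -1.18], [0.66, 0.26, -0.43, 0.31, -0.75, -1.14]]
15 0 y+ [[0.64, 0.18, -0.44, 0.21, -0.74, -2.27], [0.7, 0.05, -0.46, 0.2, -0.86, -2.31], [0.62, 0.23, -0.42, 0.21, -0.7, -2.26]]
15 0 y- [[0.64, 0.18, -0.44, 0.21, -0.74, 0.87], [0.7, 0.05, -0.46, 0.2, -0.86, 0.83], [0.62, 0.23, -0.42, 0.21, -0.7, 0.89]]
15 0 x [[0.64, 0.18, -0.44, 0.21, -0.74, 2.44], [0.7, 0.05, -0.46, 0.2, -0.86, 2.4], [0.62, 0.23, -0.42, 0.21, -0.7, 2.46]]
15 0 x- [[0.64, 0.18, -0.44, 0.21, -0.74, -0.7], [0.7, 0.05, -0.46, 0.2, -0.86, -0.74], [0.62, 0.23, -0.42, 0.21, -0.7, -0.69]]
15 20 y+ [[0.58, 0.18, -0.38, 0.06, -0.75, -1.76], [0.64, 0.04, -0.41, 0.
[... 7108 characters left out ...]
], [0.27, 0.17, -0.37, -0.7, -0.5, -2.11]]
40 40 x- [[0.3, 0.1, -0.41, -0.65, -0.51, 0.96], [0.38, -0.07, -0.49, -0.5, -0.55, 0.75], [0.27, 0.17, -0.37, -0.7, -0.5, 1.03]]
45 40 y+ [[0.2, 0.11, -0.4, -0.86, -0.54, -0.35], [0.28, -0.07, -0.48, -0.7, -0.55, -0.58], [0.17, 0.17, -0.36, -0.91, -0.53, -0.28]]
45 40 y- [[0.2, 0.11, -0.4, -0.86, -0.54, 2.79], [0.28, -0.07, -0.48, -0.7, -0.55, 2.56], [0.17, 0.17, -0.36, -0.91, -0.53, 2.86]]
45 40 x [[0.2, 0.11, -0.4, -0.86, -0.54, -1.93], [0.28, -0.07, -0.48, -0.7, -0.55, -2.15], [0.17, 0.17, -0.36, -0.91, -0.53, -1.85]]
45 40 x- [[0.2, 0.11, -0.4, -0.86, -0.54, 1.22], [0.28, -0.07, -0.48, -0.7, -0.55, 0.99], [0.17, 0.17, -0.36, -0.91, -0.53, 1.29]]
```

```bash
sed -i 's/^RH=.*/RH=ori(-ez,-ex)\nRJ=ori(-ez,ey)/' h.py
python3 - <<'E'
from h import *
arm.command_gripper(50)
arm.reach(np.array([592-20,-283,220]),RJ)
p=shot("wrist");save(p,"wj");
for d in find_in(p,"jack")[:3]:print(d)
np.savez("wj.npz",C=cloud(p),px=p["pixels"],z=p["z_map"])
arm.reach(hbar(0)+[0,0,140],RH)
p=shot("wrist");save(p,"wh");print(p["pos"])
for d in find_in(p,"lid_handle")[:3]:print(d)
np.savez("wh.npz",C=cloud(p),px=p["pixels"],z=p["z_map"])
for n in("wj","wh"):
    d=np.load(n+".npz");C=d["C"];px=d["px"].astype(int);g=(d["z"]>0)&(px.max(-1)-px.min(-1)<40)
    if n=="wj":
        for lo,hi in((4,14),(36,66),(72,84)):
            m=g&(C[...,2]>lo)&(C[...,2]<hi)&(np.hypot(C[...,0]-592,C[...,1]+283)<40);Q=C[m];print(lo,len(Q),Q.mean(0),Q.min(0),Q.max(0))
    else:
        m=g&(C[...,2]>100)&(C[...,2]<122)
        Q=C[m]-C0;L=np.c_[Q@ex,Q@ey,Q[:,2]];L=L[(L[:,0]<-110)&(abs(L[:,1])<75)];np.save("L.npy",L)
        b=L[(L[:,0]<-128)&(abs(L[:,1])<40)];print("bar",len(b),b.mean(0),b.min(0),b.max(0),np.polyfit(b[:,1],b[:,0],1), "ally",L[:,1].min(),L[:,1].max())
        m=(d["z"]>0)&(C[...,2]>117)&(C[...,2]<133);Q=C[m]-C0;x=Q@ex;print("lid front edge",np.percentile(x[abs(Q@ey)<100],[0,1,5]),"ztop",np.median(C[m][:,2]))
print(readout.current_time(),readout.current_contact_force())
E
python3 -c "
import cv2,numpy as np
cv2.imwrite('pics/w2.png',cv2.resize(np.vstack([cv2.imread('pics/wj.png'),cv2.imread('pics/wh.png')]),(480,600)))"
```

```text
{'box': [303.1, 171.0, 27.5, 35.0], 'confidence': 0.74}
{'box': [457.5, 122.2, 182.5, 194.2], 'confidence': 0.67}
{'box': [245.8, 190.6, 26.2, 42.4], 'confidence': 0.63}
[482.21520138  37.54294269 251.98803763]
{'box': [77.2, 22.8, 244.9, 277.6], 'confidence': 0.73}
4 98 [ 582.9811998  -284.7695985    10.07305313] [ 573.94016863 -303.97721477    5.23605227] [ 608.44627854 -263.61748547   13.9675104 ]
36 60 [ 586.73095486 -284.09606275   47.3208347 ] [ 584.21862784 -295.44436303   36.16167854] [ 597.18689448 -273.78503504   60.37874706]
72 295 [ 593.72279711 -283.73113774   76.19079123] [ 582.49556541 -295.70651441   72.40708985] [ 606.81758821 -271.59235472   78.90824167]
bar 510 [-136.06177257   -1.76905715  115.70436517] [-140.9412484   -39.39506284  110.88917189] [-131.29919939   39.9729119   118.58576391] [-9.88609288e-03 -1.36079262e+02] ally -56.09539391775024 51.88442069788312
lid front edge [-138.54725003  -96.61168569  -90.00911539] ztop 124.86666062645864
4.9083 [ 0.23455038  0.12314185 -0.27409503]
```

View pics/w2.png

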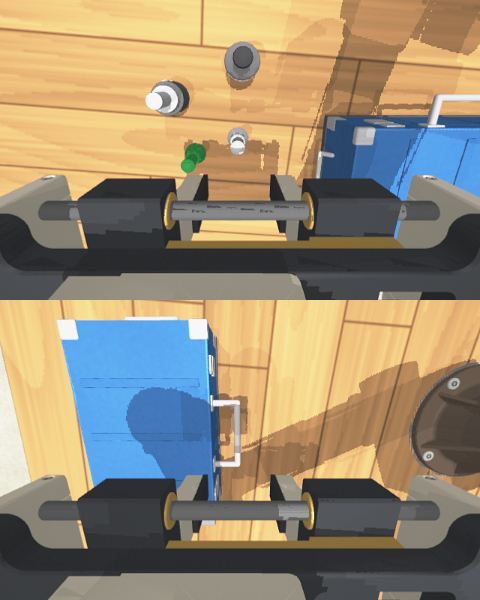

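Picture: the jack's cap shows at about (237,135) with the green one left of it. The bar runs parallel to the lid front at about (238,433). The bar measures 4 mm further out in x than my chest fit, so I correct the chest pose and then pinch and start the lift.

```bash
sed -i 's/^YAW=.*/YAW=np.radians(4.9); C0=np.array([625.6,48.3,0])/' h.py
cat >> h.py <<'E'
OFF=np.array([0,0,-14.])
def F(): return np.array(readout.current_contact_force())
def tr(th,f):  # force on tool: tangential (opening dir), radial (outward)
    t=np.sin(th)*ex+np.cos(th)*ez; r=-np.cos(th)*ex+np.sin(th)*ez
    return f@t,f@r
E
python3 - <<'E'
from h import *
arm.command_gripper(26,25)
arm.line_to(hbar(0)+OFF+[0,0,40],RH,200)
print(F()); arm.line_to(hbar(0)+OFF,None,60);print(F())
arm.command_gripper(0,25);print("gap",readout.current_finger_gap(),F(),readout.current_time())
for th in np.arange(.05,1.11,.05):
    arm.line_to(hbar(th)+OFF,None,100);f=F();t,r=tr(th,f)
    print(round(th,2),np.round(f,1),"t %.1f r %.1f"%(t,r),np.round(np.array(readout.current_ee_pos())-hbar(th)-OFF,1),readout.current_time())
    if np.linalg.norm(f)>25 or t<-9.5: print("abort");break
E
```

```text
[0.60675775 0.45541107 0.98096567]
[-0.10968793 -0.51676937  0.31137202]
gap 0.4197483169403622 [-0.9033729   0.08749066  0.4632119 ] 7.75
0.05 [-0.1 -0.1  0.1] t 0.1 r 0.1 [0.6 0.3 0.5] 8.0167
0.1 [-0.5 -0.3  0.1] t 0.0 r 0.5 [0.4 0.2 0.1] 8.2833
0.15 [ 0.8 -0.5 -0.2] t -0.1 r -0.8 [ 0.3  0.2 -0. ] 8.55
0.2 [ 0.7 -0.2 -0.5] t -0.4 r -0.8 [ 0.2  0.2 -0.1] 8.8167
0.25 [0.1 0.6 0.2] t 0.2 r -0.1 [ 0.2  0.1 -0.1] 9.0833
0.3 [-0.2  0.2 -0.7] t -0.7 r -0.0 [ 0.2  0.2 -0.1] 9.35
0.35 [-0.2 -0.1 -0.5] t -0.6 r 0.1 [ 0.2  0.1 -0.1] 9.6167
0.4 [ 0.5 -0.3 -0.8] t -0.5 r -0.7 [ 0.2  0.1 -0.1] 9.8833
0.45 [-0.3  0.1  0. ] t -0.1 r 0.3 [ 0.1  0.1 -0.1] 10.15
0.5 [-0.4 -0.6 -1.2] t -1.2 r -0.2 [ 0.1  0.1 -0.1] 10.4167
0.55 [-0.7 -0.2  0.2] t -0.2 r 0.7 [ 0.1  0.1 -0.1] 10.6833
0.6 [-0.5  0.1 -0.1] t -0.3 r 0.3 [ 0.1  0.1 -0.2] 10.95
0.65 [-0.8 -0.3  0.5] t -0.1 r 1.0 [ 0.1  0.1 -0.2] 11.2167
0.7 [ 0.8 -0.7 -0.3] t 0.3 r -0.7 [ 0.   0.1 -0.2] 11.4833
0.75 [-0.8 -0.1 -0.9] t -1.2 r 0.0 [ 0.   0.1 -0.2] 11.75
0.8 [-0.1  0.6 -0. ] t -0.0 r 0.0 [ 0.   0.1 -0.2] 12.0167
0.85 [-0.2  0.1 -0.7] t -0.6 r -0.4 [-0.   0.1 -0.2] 12.2833
0.9 [ 0.4  0.4 -1. ] t -0.3 r -1.1 [-0.   0.1 -0.2] 12.55
0.95 [ 0.1  0.2 -0.5] t -0.2 r -0.5 [-0.1  0.1 -0.3] 12.8167
1.0 [-0.7 -0.6 -0.1] t -0.7 r 0.3 [-0.2  0.1 -0.4] 13.0833
1.05 [ 0.   0.3 -0.4] t -0.1 r -0.4 [-0.3  0.  -0.4] 13.35
1.1 [-0.7 -0.4 -0.7] t -1.0 r -0.3 [-0.3  0.  -0.4] 13.6167
```

The gap was 0.4, so the pinch missed and the arm went up empty. I go back over the bar and look.

Run:
```python
from h import *
arm.command_gripper(26,25)
arm.reach(hbar(0)+[0,0,40],RH)
p=shot("wrist");save(p,"w3");s=shot("scene");save(s,"s3");q=shot("side");save(q,"d3")
print(p["pos"],hbar(0),readout.current_time(),readout.current_finger_gap())
for n,p in(("w",p),("s",s),("d",q)):
    C=cloud(p);px=p["pixels"].astype(int);g=(p["z_map"]>0)&(px.max(-1)-px.min(-1)<40)
    Q=C-C0;L=np.stack([Q@ex,Q@ey,Q[...,2]],-1);m=g&(L[...,0]<-120)&(L[...,0]>-160)&(abs(L[...,1])<40)&(L[...,2]>95)&(L[...,2]<124)
    b=L[m];print(n,len(b),b.mean(0) if len(b) else"",b.min(0) if len(b) else"",b.max(0)if len(b) else"")
a=cv2.imread("pics/w3.png");b=cv2.resize(cv2.imread("pics/s3.png")[120:320,200:460],(640,492))[:300];cc=cv2.resize(cv2.imread("pics/d3.png")[150:300,230:430],(640,480))[:300]
cv2.imwrite("pics/m3.png",cv2.resize(np.vstack([a,b,cc]),(384,600)))
```

```text
[487.86073628  36.8365379  153.37720861] [486.11165853  36.34163076 112.        ] 15.2917 25.95514488151718
w 995 [-139.7911847    -1.8001793   115.73042143] [-144.77588221  -39.97228124  111.45938406] [-135.17877733   39.96797235  118.41859951]
s 69 [-137.85164629   -2.05915328  115.9958968 ] [-144.01431902  -38.98580307  110.96420239] [-134.39990721   39.36758736  119.54815158]
d 48 [-143.84719248    1.77578597  117.87664313] [-147.93954916  -38.30959437  111.24408292] [-138.36963117   38.99861093  122.75682871]
```

View pics/m3.png

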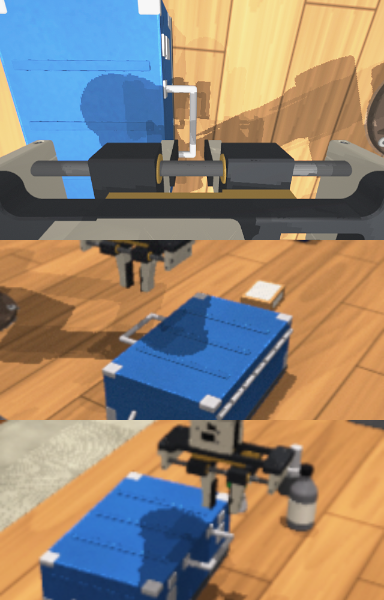

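The bar is centred between the fingers, at about (190,122) in the wrist view, so the alignment is good. I retry at full depth, with the bar at the grasp point, and close in stages.

Run:
```python
from h import *
arm.line_to(hbar(0)+[0,0,-19],RH,80);arm.dwell(.1)
print(readout.current_ee_pos(),F())
for g in(16,11,0):
    arm.command_gripper(g,25);print(g,readout.current_finger_gap(),F(),readout.current_ee_pos())
    if g==16:
        s=shot("scene");save(s,"s4")
        q=shot("side");save(q,"d4")
b=cv2.resize(cv2.imread("pics/s4.png")[150:260,240:400],(640,440));c=cv2.resize(cv2.imread("pics/d4.png")[150:270,280:440],(640,480))
cv2.imwrite("pics/m4.png",cv2.resize(np.vstack([b,c]),(400,575)))
print(readout.current_time())
```

```text
[486.56431405  36.5272404   93.57788289] [0.41315298 0.22641895 0.30223113]
16 16.187383559507033 [0.42176993 0.30459659 0.01336525] [486.14339953  36.34961093  93.06894531]
11 10.93427155878403 [-0.36753399  0.35214771  0.14939458] [486.12323005  36.3398874   92.990118  ]
0 0.5733048368597075 [0.19442244 0.3073054  0.50763722] [486.11912874  36.34757601  93.01073372]
17.6833
```

View pics/m4.png

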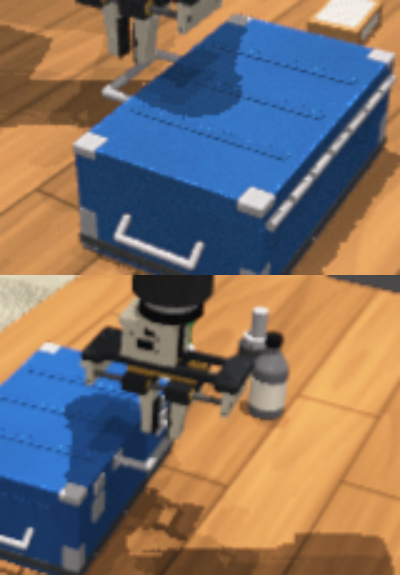

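In both views the fingertips end visibly above the bar, although the TCP reads z=93. I measure the real fingertip height from the depth images.

Run:
```python
from h import *
for n in("scene","side"):
    p=shot(n);C=cloud(p);Q=C-C0;L=np.stack([Q@ex,Q@ey,Q[...,2]],-1)
    m=(p["z_map"]>0)&(abs(L[...,0]+140)<60)&(abs(L[...,1])<70)&(L[...,2]>90)&(L[...,2]<230)
    b=L[m]
    for lo in range(90,230,10):
        s=b[(b[:,2]>=lo)&(b[:,2]<lo+10)&(b[:,0]<-103)]
        if len(s):print(n,lo,len(s),s.min(0)[:2].round(),s.max(0)[:2].round(),s.mean(0)[:2].round())
    # bench height & lid height check
    for nm,c in(("bench",(abs(L[...,0]+200)<40)&(abs(L[...,2])<40)),("lid",(abs(L[...,0])<60)&(abs(L[...,1])<100)&(abs(L[...,2]-125)<30))):
        print(n,nm,np.median(L[...,2][c&(p["z_map"]>0)]))
print(readout.current_qpos(),readout.current_ee_pos(),np.round(readout.current_tcp_rot(),3))
```

```text
scene 100 3 [-133.  -52.] [-123.   48.] [-126.   14.]
scene 110 152 [-144.  -56.] [-108.   53.] [-132.   -5.]
scene 130 19 [-154.  -12.] [-124.    8.] [-135.   -6.]
scene 140 48 [-154.  -13.] [-122.   10.] [-135.   -6.]
scene 150 49 [-156.  -13.] [-121.   10.] [-136.   -7.]
scene 160 53 [-159.  -13.] [-120.   10.] [-135.   -8.]
scene 170 51 [-159.  -13.] [-118.    9.] [-135.   -7.]
scene 180 42 [-161.  -14.] [-116.    6.] [-136.   -9.]
scene 190 13 [-157.  -15.] [-105.   15.] [-112.   -5.]
scene 200 83 [-196.  -41.] [-103.   20.] [-130.  -28.]
scene 210 127 [-197.  -41.] [-104.   13.] [-141.  -32.]
scene 220 145 [-191.  -40.] [-104.   19.] [-139.  -27.]
scene bench 1.1672323996927618
scene lid 126.17633384666203
side 90 14 [-104.  -53.] [-103.   62.] [-103.   -1.]
side 100 7 [-124.  -40.] [-103.   59.] [-107.   18.]
side 110 88 [-148.  -45.] [-103.   62.] [-133.   31.]
side 120 19 [-146.  -42.] [-103.   61.] [-115.   28.]
side 130 14 [-158.   -1.] [-126.   13.] [-144.   10.]
side 140 38 [-158.  -12.] [-126.   16.] [-145.    9.]
side 150 34 [-159.   -6.] [-125.   14.] [-142.    8.]
side 160 32 [-160.   -7.] [-125.   14.] [-144.   10.]
side 170 45 [-162.   -4.] [-121.   18.] [-142.   10.]
side 180 25 [-162.    6.] [-121.   16.] [-142.   11.]
side 190 3 [-175.  -13.] [-134.   13.] [-161.    4.]
side 200 48 [-176.  -10.] [-107.   41.] [-147.   34.]
side 210 108 [-200.  -33.] [-108.   43.] [-155.   31.]
side 220 149 [-191.  -33.] [-107.   45.] [-149.   23.]
side bench 2.0230904536333285
side lid 127.34646958300173
[ 4.79032904e-01  1.37750393e-01 -5.24736696e-01  3.83494608e-05
 -9.08274705e-01 -3.93542079e-01] [486.12612384  36.34406606  93.01512355] [[-0.085  0.    -0.996]
 [ 0.996 -0.    -0.085]
 [-0.    -1.    -0.   ]]
```

Both cameras put the real fingertips at z≈134, with x and y correct. The reported TCP therefore lies about 41 mm beyond the physical tips along the tool axis, which explains the miss. I put that offset in my helpers and retry, checking the gap before lifting.

```bash
sed -i 's/^OFF=.*/TIP=41. # reported TCP lies this far beyond the real tips\nOFF=np.array([0,0,-16.-TIP])/' h.py
python3 - <<'E'
from h import *
arm.line_to(hbar(0)+[0,0,0],RH,150)
arm.command_gripper(26,25)
arm.line_to(hbar(0)+OFF,None,80);print(readout.current_ee_pos(),F())
arm.command_gripper(0,25);g=readout.current_finger_gap();print("gap",g,F(),readout.current_time())
if g>6:
  for th in np.arange(.05,1.16,.1):
    arm.line_to(hbar(th)+OFF,None,100);f=F();t,r=tr(th,f)
    print(round(th,2),np.round(f,1),"t %.1f r %.1f"%(t,r),np.round(np.array(readout.current_ee_pos())-hbar(th)-OFF,1),readout.current_finger_gap(),readout.current_time())
    if np.linalg.norm(f)>25 or t<-9.5: print("abort");break
E
```

```text
[486.45344419  36.45359206  55.31437952] [ 0.52336864 -0.77796197  0.88194367]
gap 9.218614557488424 [-4.54965038  2.17033483  6.22056181] 20.0333
0.05 [-2.3  1.4 -2.8] t -2.9 r 2.0 [-0.7 -0.1 -0.2] 8.927786217329965 20.3
0.15 [-4.3  2.1 -0.6] t -1.2 r 4.0 [-0.9 -0.1 -0.1] 8.886604542826579 20.6917
0.25 [-7.2  2.4  0.4] t -1.3 r 6.8 [-1.1 -0.2 -0. ] 9.600314709965028 21.0833
0.35 [-8.2  1.8  1.4] t -1.5 r 8.0 [-1.6 -0.3 -0. ] 8.996392022830282 21.475
0.45 [-11.1   2.5   4. ] t -1.1 r 11.5 [-2.  -0.4  0. ] 9.088187474318907 21.8667
0.55 [-13.6   2.3   7.8] t -0.3 r 15.4 [-2.4 -0.5  0.4] 9.13331606025426 22.2583
0.65 [-16.1   1.6  13.4] t 1.0 r 20.7 [-2.5 -0.6  1. ] 9.027138307173095 22.65
0.75 [-17.3   2.9  17.1] t 1.0 r 24.1 [-1.9 -0.7  2.2] 9.192418043341812 23.0417
0.85 [-13.4   0.2  17.3] t 1.4 r 21.8 [-0.6 -0.8  3.2] 9.306620972221726 23.4333
0.95 [-8.6 -0.1 15.4] t 1.9 r 17.5 [ 0.8 -0.8  3.5] 9.115999583450174 23.825
1.05 [-4.6 -0.1 11.5] t 1.8 r 12.3 [ 1.7 -0.8  3.3] 9.227609339677839 24.2167
1.15 [-0.1 -1.7  8.2] t 3.1 r 7.6 [ 2.1 -0.9  2.8] 8.829068398565159 24.6083
```

Gripped and lifted; the radial force peaked at 24 N because the arc is a few mm out. I relieve that with radial compliance, then creep to the stop.

Run:
```python
from h import *
B=np.array(readout.current_ee_pos())-hbar(1.15)-OFF; B[1]=B[1]; print(B)
th=1.15;hist=[];half=0
rad=lambda th:-np.cos(th)*ex+np.sin(th)*ez
arm.line_to(hbar(th)+OFF+B,None,40);arm.dwell(.1);print("relax",tr(th,F()))
while th<1.45:
    st=.0018 if half else .005
    th+=st
    arm.line_to(hbar(th)+OFF+B,None,25);arm.dwell(.04)
    f=(F()+F())/2;t,r=tr(th,f);B+=np.clip(.04*r,-.3,.3)*rad(th)
    b=np.median(hist[-8:]) if len(hist)>=4 else -4.
    e=np.array(readout.current_ee_pos())-hbar(th)-OFF-B
    tang=e@(np.sin(th)*ex+np.cos(th)*ez)
    print("%.4f t %.1f r %.1f b %.1f lag %.2f T %.2f"%(th,t,r,b,tang,readout.current_time()))
    if t<b-4.5 or t<-9.5:print("STOP");break
    half=t<b-2
    if not half:hist.append(t)
    if readout.current_time()>40:break
np.save("st.npy",np.r_[th,B])
```

```text
[ 2.12286259 -0.86187879  2.84339696]
relax (np.float64(2.049061574714797), np.float64(1.006455569642453))
1.1550 t 0.1 r 2.7 b -4.0 lag -0.01 T 25.25
1.1600 t -2.4 r 3.1 b -4.0 lag -0.25 T 25.54
1.1650 t -1.9 r 2.5 b -4.0 lag -0.01 T 25.83
1.1700 t -0.5 r 1.2 b -4.0 lag 0.01 T 26.12
1.1750 t -1.4 r -0.6 b -1.2 lag -0.02 T 26.42
1.1800 t -1.2 r -1.5 b -1.4 lag -0.01 T 26.71
1.1850 t -1.2 r -2.3 b -1.3 lag 0.12 T 27.00
1.1900 t -1.7 r -1.6 b -1.2 lag 0.10 T 27.29
1.1950 t -1.3 r -1.1 b -1.3 lag 0.14 T 27.58
1.2000 t -1.2 r -0.7 b -1.4 lag 0.19 T 27.88
1.2050 t -1.4 r -0.2 b -1.3 lag 0.15 T 28.17
1.2100 t -1.0 r 1.0 b -1.3 lag 0.22 T 28.46
1.2150 t -2.5 r 1.7 b -1.3 lag 0.16 T 28.75
1.2200 t -1.8 r 0.4 b -1.3 lag 0.08 T 29.04
1.2250 t -1.5 r 1.4 b -1.4 lag 0.15 T 29.33
1.2300 t -2.3 r 0.9 b -1.5 lag 0.08 T 29.62
1.2350 t -0.4 r 0.0 b -1.5 lag 0.12 T 29.92
1.2400 t -1.2 r -0.1 b -1.5 lag 0.12 T 30.21
1.2450 t -1.0 r -0.0 b -1.5 lag 0.07 T 30.50
1.2500 t -2.1 r 0.4 b -1.4 lag 0.16 T 30.79
1.2550 t -0.8 r -0.1 b -1.7 lag 0.07 T 31.08
1.2600 t -1.6 r 0.1 b -1.4 lag 0.15 T 31.38
1.2650 t -0
[... 230 characters left out ...]
0.9 b -1.0 lag 0.13 T 33.12
1.2950 t -0.9 r 0.6 b -0.9 lag 0.09 T 33.42
1.3000 t -0.5 r 1.1 b -0.9 lag 0.12 T 33.71
1.3050 t -0.7 r 1.0 b -0.8 lag 0.00 T 34.00
1.3100 t -1.0 r 1.2 b -0.8 lag 0.02 T 34.29
1.3150 t -1.1 r -0.0 b -0.8 lag 0.00 T 34.58
1.3200 t -1.0 r 0.8 b -0.9 lag -0.00 T 34.88
1.3250 t 0.4 r -0.4 b -0.9 lag 0.05 T 35.17
1.3300 t 0.3 r -0.0 b -0.8 lag 0.03 T 35.46
1.3350 t -0.6 r -0.0 b -0.8 lag 0.03 T 35.75
1.3400 t 0.2 r -0.5 b -0.6 lag 0.05 T 36.04
1.3450 t -0.1 r -1.0 b -0.6 lag 0.09 T 36.33
1.3500 t -0.0 r 0.2 b -0.4 lag 0.22 T 36.62
1.3550 t -1.5 r -0.2 b -0.1 lag -0.18 T 36.92
1.3600 t -3.4 r 2.3 b -0.1 lag -0.98 T 37.21
1.3618 t -5.7 r 2.7 b -0.1 lag -1.36 T 37.50
STOP
```

Clear stop at nominal 1.36 rad: tangential force rose by 5.6 N with 1.4 mm of lag. I ease down, release, back off and check the lock.

Run:
```python
from h import *
s=np.load("st.npy");th,B=s[0],s[1:]
print("gap",readout.current_finger_gap())
t2=th-.018
arm.line_to(hbar(t2)+OFF+B,None,30);arm.dwell(.15);print("eased",tr(t2,F()))
arm.command_gripper(24)
p0=np.array(readout.current_ee_pos());print(p0-C0)
arm.line_to(p0+70*ez,None,150)
arm.line_to(p0+90*ez-150*ex,None,300)
q=shot("scene");save(q,"s5")
C=cloud(q);Q=C-C0;L=np.stack([Q@ex,Q@ey,Q[...,2]],-1)
px=q["pixels"].astype(int);ok=q["z_map"]>0
blue=ok&(px[...,2]>px[...,0]+50)&(L[...,2]>150)&(L[...,2]<310)&(abs(L[...,1])<140)&(L[...,0]>20)&(L[...,0]<160)
b=L[blue];k=np.polyfit(b[:,2],b[:,0],1);print(len(b),"dx/dz",k,"lid angle",np.pi/2-np.arctan(-k[0]))
w=ok&(px.max(-1)-px.min(-1)<40)&(L[...,2]>300)&(L[...,2]<350)&(abs(L[...,1])<70)&(L[...,0]>0)&(L[...,0]<110)
h=L[w];print("handle",len(h),h.mean(0) if len(h) else"")
d=shot("side");save(d,"d5")
for n in("stay","stay_tab"):
    for p in(q,d):
        for r in find_in(p,n)[:1]:print(n,r)
print(readout.current_time())
a=cv2.resize(cv2.imread("pics/s5.png")[80:280,200:460],(600,460));bb=cv2.resize(cv2.imread("pics/d5.png")[100:300,220:440],(506,460))
cv2.imwrite("pics/m5.png",cv2.resize(np.hstack([a,bb]),(800,333)))
```

```text
gap 9.322211482566578
eased (np.float64(-2.3582938779902785), np.float64(0.49977779317909754))
[ 59.50451223   4.38266243 282.88838593]
3731 dx/dz [ -0.25590337 153.29662672] lid angle 1.3202693158254621
handle 286 [ 62.38999274  -7.85880537 324.66870134]
stay {'box': [259.8, 199.0, 31.7, 37.7], 'confidence': 0.61}
stay_tab {'box': [255.3, 203.4, 32.9, 32.0], 'confidence': 0.78}
40.05
```

View pics/m5.png

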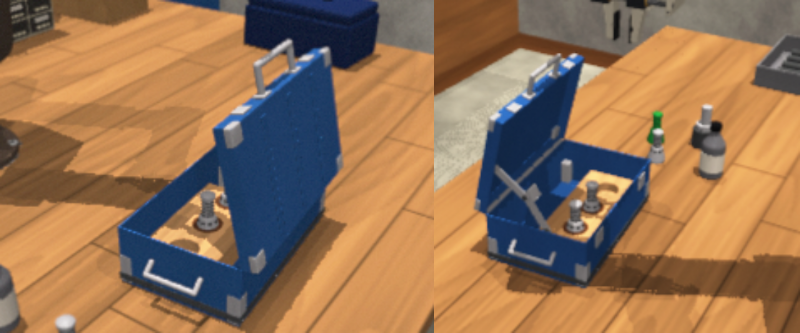

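The lid stands at about 1.32 rad with the links straight, and the empty recess is nearest the right wall, at about (185,245) in the left half. Next I fetch the jack.

```bash
cat >> h.py <<'E'
def T(p,R): return np.asarray(p,float)+TIP*R[:,1]   # real tip position -> TCP command
E
python3 - <<'E'
from h import *
J=np.array([594.3,-283.6,0])
arm.reach(T(J+[0,0,140],RJ),RJ);arm.command_gripper(50,30)
arm.line_to(T(J+[0,0,35],RJ),RJ,200);print(readout.current_ee_pos(),F(),readout.current_time())
arm.command_gripper(0,30);g=readout.current_finger_gap();print("gap",g,F())
if g>15:
    arm.line_to(T(J+[0,0,185],RJ),None,250)
    print("gap",readout.current_finger_gap(),F())
    arm.line_to(T(W(-30,-95,185),RJ),None,300)
    p=shot("wrist");save(p,"w6");C=cloud(p);np.savez("w6.npz",C=C,px=p["pixels"],z=p["z_map"],pos=p["pos"],rot=p["rot"])
    s=shot("scene");save(s,"s6");np.savez("s6.npz",C=cloud(s),px=s["pixels"],z=s["z_map"])
    print("gap",readout.current_finger_gap(),F(),readout.current_time())
    for n,p in(("w",p),("s",s)):
        C=cloud(p);Q=C-C0;L=np.stack([Q@ex,Q@ey,Q[...,2]],-1);ok=p["z_map"]>0
        m=ok&(L[...,2]>98)&(L[...,2]<109)&(abs(L[...,0]+30)<30)&(abs(L[...,1]-20)<75)
        for y in(-20,55):
            b=L[m&(abs(L[...,1]-y)<25)];print(n,y,len(b),b.mean(0) if len(b) else"",(b.min(0)+b.max(0))/2 if len(b) else"")
E
python3 - <<'E'
import cv2,numpy as np
a=cv2.resize(cv2.imread('pics/s6.png')[80:280,200:460],(520,400));cv2.imwrite('pics/m6.png',cv2.resize(np.hstack([cv2.imread('pics/w6.png'),a]),(800,276)))
E
```

```text
[ 595.04793826 -283.94271727   -5.1796213 ] [1.07046553 0.26572439 1.15797178] 42.975
gap 27.378143027545423 [-1.07791378  0.08030365  6.35015287]
gap 20.971493988415727 [-0.11441691 -0.11326411 -3.86967328]
gap 20.822702069803512 [ 0.55462117 -0.85638361 -3.12159017] 45.2917
w -20 595 [-31.51602326 -20.69876826 102.19730739] [-30.56822098 -20.1319849  101.78052242]
w 55 612 [-31.21467215  53.24247218 102.08502342] [-30.43371301  54.42603945 101.73125311]
s -20 50 [-28.29550025 -24.5985592  102.54762457] [-30.51858285 -23.28851575 102.24797707]
s 55 0
```

View pics/m6.png

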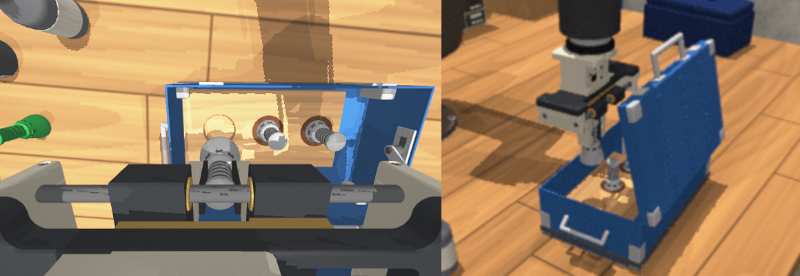

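Run:
```python
import sys
from h import *
for n in("s6","w6"):
    d=np.load(n+".npz");C=d["C"];Q=C-C0;L=np.stack([Q@ex,Q@ey,Q[...,2]],-1);px=d["px"].astype(int)
    m=(d["z"]>0)&(px.max(-1)-px.min(-1)<45)&(np.hypot(L[...,0]+30,L[...,1]+95)<38)&(L[...,2]>110)&(L[...,2]<(200 if n=="s6" else 186))
    b=L[m]
    for lo in range(110,200,5):
        s=b[(b[:,2]>=lo)&(b[:,2]<lo+5)]
        if len(s):print(n,lo,len(s),s.min(0)[:2].round(1),s.max(0)[:2].round(1),s.mean(0)[:2].round(1))
```

```text
s6 145 22 [ -48.3 -114.8] [ -9.8 -90.3] [ -22.5 -108.4]
s6 150 34 [ -47.  -116.9] [ -9.4 -88.1] [ -23.  -108.2]
s6 155 37 [ -47.8 -114.4] [-10.  -85.7] [ -21.5 -106.3]
s6 160 42 [ -46.5 -114.8] [-10.4 -84.8] [ -23.8 -105.9]
s6 165 31 [ -41.3 -114.2] [-12.8 -91.5] [ -24.  -106.1]
s6 170 32 [ -42.1 -111.5] [-14.7 -85.1] [ -24.6 -103.5]
s6 175 19 [ -30.1 -111. ] [-15.8 -88.2] [ -21.  -102.3]
s6 180 18 [ -28.1 -118.2] [-17.6 -81.5] [-20.9 -96.5]
s6 185 31 [ -35.8 -122.8] [-17.7 -69.7] [ -23.2 -102.8]
s6 190 35 [ -39.6 -122.7] [-17.5 -70.5] [ -24.6 -104.6]
s6 195 40 [ -39.  -122.4] [-17.9 -68.6] [ -24.6 -105. ]
w6 145 71 [ -51.3 -113.8] [-37.4 -76.6] [-48.  -94.6]
w6 150 196 [ -51.4 -114.1] [-27.9 -73.3] [-46.  -94.7]
w6 155 286 [ -50.6 -114. ] [-28.9 -74.3] [-43.9 -93.9]
w6 160 268 [ -49.4 -112.8] [-30.4 -75.4] [-43.5 -94.4]
w6 165 243 [ -47.8 -110.9] [-32.8 -77.3] [-43.1 -93.9]
w6 170 213 [ -46.6 -109.1] [-34.3 -79. ] [-42.8 -94.1]
w6 175 279 [ -45.8 -107.4] [-36.6 -82. ] [-41.9 -94.5]
w6 180 305 [ -43.7 -108. ] [-30.  -80.3] [-38.6 -94.1]
w6 185 53 [ -40.9 -110.8] [-29.6 -78.6] [-38.  -93.2]
```

Held jack: base at chest (-30.4,-94), underside about 38 mm below the tip. I set it down under force watch, release, and measure the stay tab.

Run:
```python
from h import *
arm.line_to(T(W(-29.8,-96,70),RJ),None,200);arm.dwell(.05);print("70",F())
z=70
while z>58:
    z-=1.2;arm.line_to(T(W(-29.8,-96,z),RJ),None,25);f=F()
    if f[2]>1.5:break
print("down z",z,F(),readout.current_ee_pos()[2])
arm.command_gripper(36);arm.dwell(.1);print(readout.current_finger_gap(),F(),readout.current_time())
arm.line_to(T(W(-29.8,-96,150),RJ),None,200)
arm.line_to(T(W(-90,-60,260),RJ),None,350)
d=shot("side");save(d,"d7");s=shot("scene");save(s,"s7");print(readout.current_time())
C=cloud(d);Q=C-C0;L=np.stack([Q@ex,Q@ey,Q[...,2]],-1);px=d["pixels"].astype(int)
np.savez("d7.npz",L=L,px=px,z=d["z_map"])
for r in find_in(d,"stay_tab")[:1]:
    print(r);x,y,w,h=np.round(r["box"]).astype(int)
    b=L[y:y+h,x:x+w].reshape(-1,3);g=(px.max(-1)-px.min(-1)<45)[y:y+h,x:x+w].ravel();b=b[g&(d["z_map"][y:y+h,x:x+w].ravel()>0)]
    for lo in range(105,155,5):
        q=b[(b[:,1]>=lo)&(b[:,1]<lo+5)];q=q[(q[:,2]>90)]
        if len(q):print(lo,len(q),q.min(0).round(),q.max(0).round(),q.mean(0).round(1))
C=cloud(s);Q=C-C0;L=np.stack([Q@ex,Q@ey,Q[...,2]],-1)
m=(s["z_map"]>0)&(np.hypot(L[...,0]+30,L[...,1]+95)<25)&(L[...,2]>60);b=L[m];print("jack top",len(b),b[:,2].max(),b[b[:,2]>95].mean(0))
a=cv2.resize(cv2.imread("pics/s7.png")[100:280,220:420],(400,360));bb=cv2.resize(cv2.imread("pics/d7.png")[150:290,240:370],(334,360))
cv2.imwrite("pics/m7.png",np.hstack([a,bb]))
```

```text
70 [ 0.32177693 -0.03129709 -2.12631825]
down z 62.79999999999998 [-1.25558397 -0.23046971  2.46696171] 22.333538928794216
36.07714520470977 [0.06980909 0.96987832 0.78814395] 48.2083
49.4167
{'box': [254.3, 204.0, 34.6, 31.6], 'confidence': 0.68}
105 2 [102. 105. 102.] [108. 108. 157.] [105.2 106.4 129.3]
110 6 [ 16. 110. 102.] [105. 115. 160.] [ 58.2 112.7 128.6]
115 12 [  8. 115. 104.] [105. 119. 165.] [ 49.6 117.8 134.9]
120 13 [  8. 120. 103.] [101. 124. 163.] [ 34.4 122.  142.9]
125 16 [  9. 125. 104.] [103. 130. 163.] [ 46.7 127.5 136. ]
130 10 [  2. 131. 102.] [103. 135. 163.] [ 38.7 133.2 135.4]
135 56 [-12. 136.  97.] [100. 140. 180.] [ 17.3 138.2 131.3]
140 118 [-18. 140.  98.] [ 98. 145. 188.] [ 31.5 142.4 148.3]
145 29 [ 22. 145. 148.] [ 69. 148. 189.] [ 38.7 145.9 165.8]
jack top 515 563.5360960207946 [-47.32079063 -88.26769235 421.19058642]
```

View pics/m7.png

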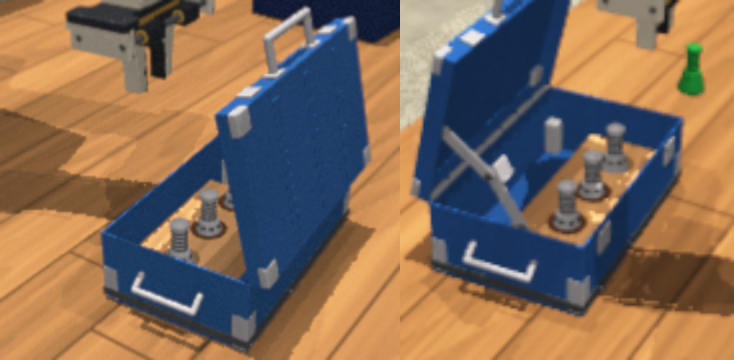

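All three jacks stand in line in the block. I get the tab face position from the saved side cloud.

Run:
```python
from h import *
d=np.load("d7.npz");L=d["L"];px=d["px"];ok=d["z"]>0;g=ok&(px.max(-1)-px.min(-1)<45)
r=np.zeros_like(ok);r[195:245,245:300]=1
b=L[r&g&(L[...,1]>111)&(L[...,1]<133)&(L[...,0]>-5)&(L[...,0]<50)&(L[...,2]>130)&(L[...,2]<180)]
print(len(b),np.round(b[np.argsort(b[:,2])],0).tolist())
u=(b[:,0]+b[:,2])/2**.5;v=(b[:,0]-b[:,2])/2**.5;print("along",u.min(),u.max(),np.median(u),"depth",np.percentile(v,[0,10,50,90]),b.mean(0))
l=L[r&g&(L[...,1]>136)&(L[...,1]<147)&(L[...,0]>-30)&(L[...,0]<90)&(L[...,2]>90)];print("link x-z", np.median(l[:,0]-l[:,2]),np.polyfit(l[:,0],l[:,2],1))
A=np.radians(25);RT=ori(np.sin(A)*ex-np.cos(A)*ez,ey)
for x,z in((-60,240),(-20,190),(14,152),(36,130),(40,126)):
    q=kinematics.solve_ik(T(W(x,112,z),RT),RT);print(x,z,None if q is None else np.round(q,2))
```

```text
32 [[9.0, 127.0, 145.0], [8.0, 122.0, 146.0], [8.0, 116.0, 146.0], [11.0, 130.0, 146.0], [10.0, 124.0, 147.0], [10.0, 119.0, 147.0], [12.0, 121.0, 148.0], [12.0, 128.0, 149.0], [16.0, 114.0, 150.0], [10.0, 118.0, 150.0], [13.0, 125.0, 150.0], [15.0, 121.0, 150.0], [12.0, 120.0, 151.0], [15.0, 128.0, 152.0], [15.0, 122.0, 155.0], [16.0, 125.0, 156.0], [16.0, 119.0, 156.0], [18.0, 121.0, 157.0], [15.0, 133.0, 158.0], [18.0, 128.0, 158.0], [17.0, 117.0, 159.0], [12.0, 133.0, 159.0], [19.0, 132.0, 159.0], [19.0, 114.0, 160.0], [19.0, 127.0, 160.0], [18.0, 122.0, 161.0], [20.0, 124.0, 161.0], [20.0, 130.0, 161.0], [20.0, 118.0, 162.0], [22.0, 127.0, 163.0], [21.0, 122.0, 163.0], [20.0, 117.0, 165.0]]
along 109.0538215598302 130.70353847080375 121.29087475958627 depth [-103.60920341 -100.64191221  -98.94055942  -96.12373854] [ 15.2104094  123.25608438 154.70678636]
link x-z -120.26500844886465 [  0.99980824 120.50014639]
-60 240 [ 0.76 -0.05 -0.72  0.48 -0.6  -2.6 ]
-20 190 [ 0.67  0.07 -0.76  0.58 -0.44 -2.65]
14 152 [ 0.6   0.16 -0.78  0.72 -0.32 -2.74]
36 130 [ 0.54  0.22 -0.79  0.86 -0.25 -2.83]
40 126 [ 0.53  0.23 -0.79  0.89 -0.23 -2.85]
```

```bash
cat >> h.py <<'E'
A=np.radians(25);RT=ori(np.sin(A)*ex-np.cos(A)*ez,ey)
PV=np.array([-15.,86.]);TC=np.array([15.,153.])
def tab(s,du=-4.):   # tip after pressing s mm along the arc (s<0: off the face)
    n=np.array([1,-1])/2**.5;u=np.array([1,1])/2**.5
    v=TC+du*u-PV
    if s<0: v=v+s*n
    else:
        ph=s/72.;c,q=np.cos(ph),np.sin(ph);v=np.array([c*v[0]+q*v[1],-q*v[0]+c*v[1]])
    return T(W(PV[0]+v[0],112.5,PV[1]+v[1]),RT)
def lidangle():
    q=shot("scene");C=cloud(q);Q=C-C0;L=np.stack([Q@ex,Q@ey,Q[...,2]],-1);px=q["pixels"].astype(int)
    m=(q["z_map"]>0)&(px[...,2]>px[...,0]+50)&(L[...,2]>150)&(L[...,2]<310)&(abs(L[...,1])<140)&(L[...,0]>20)&(L[...,0]<160)
    b=L[m];k=np.polyfit(b[:,2],b[:,0],1);w=(q["z_map"]>0)&(px.max(-1)-px.min(-1)<40)&(L[...,2]>290)&(L[...,2]<350)&(abs(L[...,1])<70)&(L[...,0]>-20)&(L[...,0]<130)
    return q,np.pi/2-np.arctan(-k[0]),L[w].mean(0) if w.any() else None
E
python3 - <<'E'
from h import *
arm.command_gripper(0)
arm.reach(T(W(-50,112.5,225),RT),RT)
print(readout.current_time(),"before",lidangle()[1:])
arm.line_to(tab(-14),None,200);arm.dwell(.05);f0=(F()+F()+F())/3;print("f0",f0)
s=-14;s0=None;n=np.zeros(3)
while s<45:
    s+=2.5 if s0 is None else 2.;arm.line_to(tab(s),None,30 if s0 is None else 60)
    ph=max(s,0)/72+np.pi/4;n=np.cos(ph)*ex-np.sin(ph)*ez
    f=F()-f0;p=-f@n;print("s %.1f press %.1f |f| %.1f t %.2f"%(s,p,np.linalg.norm(f),readout.current_time()))
    if s0 is None and p>2.5:s0=s-min(p/6,1.5)
    if np.linalg.norm(f)>15:print("HIGH");break
    if s0 is not None and s-s0>=28.5:break
print("s0",s0,"end",s)
d=shot("side");save(d,"d8")
arm.line_to(tab(max(s-8,0)),None,100);arm.line_to(T(W(-50,112.5,225),RT),None,250)
q,a,h=lidangle();print("after",a,h,readout.current_time());d2=shot("side");save(d2,"d9")
cv2.imwrite("pics/m8.png",np.hstack([cv2.resize(cv2.imread(f"pics/{x}.png")[140:290,230:370],(380,407)) for x in("d8","d9")]))
E
```

```text
51.0417 before (np.float64(1.3198016896833025), array([ 62.27430632,  -8.05038972, 323.42864758]))
f0 [0.70445992 0.27809926 1.5277986 ]
s -11.5 press -1.1 |f| 1.8 t 51.96
s -9.0 press -0.1 |f| 2.3 t 52.21
s -6.5 press -0.8 |f| 2.2 t 52.46
s -4.0 press 3.3 |f| 3.5 t 52.71
s -2.0 press 5.4 |f| 5.7 t 52.96
s 0.0 press 5.6 |f| 6.2 t 53.21
s 2.0 press 6.7 |f| 6.9 t 53.46
s 4.0 press 5.0 |f| 5.7 t 53.71
s 6.0 press 6.1 |f| 6.3 t 53.96
s 8.0 press 5.8 |f| 6.5 t 54.21
s 10.0 press 5.0 |f| 5.4 t 54.46
s 12.0 press 5.2 |f| 5.6 t 54.71
s 14.0 press 6.3 |f| 6.9 t 54.96
s 16.0 press 5.8 |f| 6.2 t 55.21
s 18.0 press 5.3 |f| 6.4 t 55.46
s 20.0 press 5.1 |f| 6.7 t 55.71
s 22.0 press 5.0 |f| 6.3 t 55.96
s 24.0 press 5.9 |f| 7.3 t 56.21
s0 -4.554716962570036 end 24.0
after 1.3128478062979745 [ 60.58533889  -7.14502485 323.35837046] 57.1583
```

View pics/m8.png

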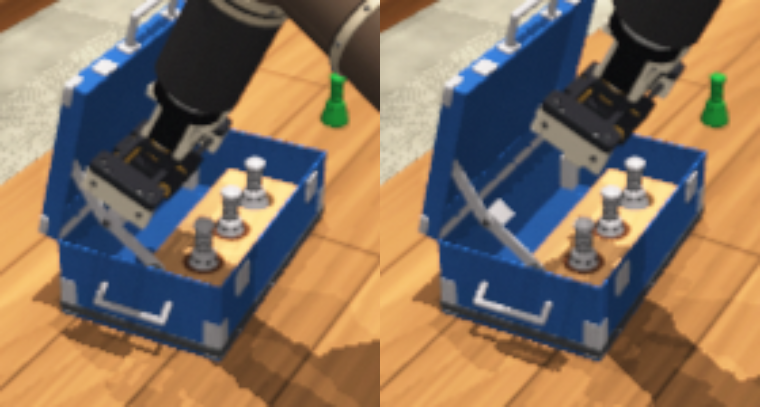

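The knee now sags at about (495,235) in the right view where it was straight before. The lid holds at about 1.31 rad, the pressing force peaked near 7 N, and the jacks are upright. Next I take the handle again and lower the lid.

Run:
```python
from h import *
tt=[0,.25,.45,.65,.75,.85,1.05,1.15,1.34]
bx=[-.7,-1.2,-2.4,-3,-2.4,-.9,1.7,2.1,2.8];bz=[0,0,0,1.2,2.6,3.6,3.4,2.8,3.5]
def cmd(th): return hbar(th)+OFF+np.interp(th,tt,bx)*ex+np.interp(th,tt,bz)*ez
th=1.318
arm.line_to(T(W(-110,90,300),RT),None,350)
arm.reach(T(W(-110,0,420),RH),RH);arm.command_gripper(36,30)
arm.line_to(cmd(th)+75*ez,None,350)
arm.line_to(cmd(th),None,150);print("at bar",F(),readout.current_time(),lidangle()[1])
arm.command_gripper(0,30);g=readout.current_finger_gap();print("gap",g,F())
if g>6:
  for th in np.append(np.arange(1.2,.05,-.15),[0.0,-.008]):
    arm.line_to(cmd(th),None,130);f=F();t,r=tr(th,f)
    print("%.2f t %.1f r %.1f gap %.1f T %.2f"%(th,t,r,readout.current_finger_gap(),readout.current_time()),np.round(np.array(readout.current_ee_pos())-cmd(th),1))
    if np.linalg.norm(f)>60 or readout.current_finger_gap()<6:print("ABORT");break
```

```text
Traceback (most recent call last):
rig.IKError: the arm cannot follow that straight line within its joint ranges
```

```bash
cat > low.py <<'E'
from h import *
tt=[0,.25,.45,.65,.75,.85,1.05,1.15,1.34]
bx=[-.7,-1.2,-2.4,-3,-2.4,-.9,1.7,2.1,2.8];bz=[0,0,0,1.2,2.6,3.6,3.4,2.8,3.5]
def cmd(th): return hbar(th)+OFF+np.interp(th,tt,bx)*ex+np.interp(th,tt,bz)*ez
th=1.318
w=T(W(-110,0,420),RH)
for p in(w,cmd(th)+75*ez):print(kinematics.solve_ik(p,RH) is not None)
arm.reach(w,RH);arm.command_gripper(36,30)
arm.line_to(cmd(th)+75*ez,None,350)
arm.line_to(cmd(th),None,150);print("at bar",F(),readout.current_time(),lidangle()[1])
arm.command_gripper(0,30);g=readout.current_finger_gap();print("gap",g,F())
if g>6:
  for th in np.append(np.arange(1.2,.05,-.15),[0.0,-.008]):
    arm.line_to(cmd(th),None,130);f=F();t,r=tr(th,f)
    print("%.2f t %.1f r %.1f gap %.1f T %.2f"%(th,t,r,readout.current_finger_gap(),readout.current_time()),np.round(np.array(readout.current_ee_pos())-cmd(th),1))
    if np.linalg.norm(f)>60 or readout.current_finger_gap()<6:print("ABORT");break
E
python3 low.py
```

```text
True
TrueTraceback (most recent call last):
  File "low.py", line 9, in <module>
    arm.line_to(cmd(th)+75*ez,None,350)
    ~~~~~~~~~~~^^^^^^^^^^^^^^^^^^^^^^^^
rig.IKError: the arm cannot follow that straight line within its joint ranges
```

```bash
sed -i 's/^arm.reach(w,RH).*/print(np.round(readout.current_qpos(),2),readout.current_time())/; s/^arm.line_to(cmd(th)+75\*ez,None,350)/print(np.round(kinematics.solve_ik(cmd(th)+75*ez,RH),2));arm.reach(cmd(th)+75*ez,RH)/' low.py; python3 low.py
```

```text
True
True
[ 2.84 -1.33  0.02  0.   -2.92 -2.75] 61.175
[ 0.36  0.32  0.33  0.   -1.58 -0.28]
at bar [-0.74203831 -0.15912701  0.5944048 ] 64.5667 1.3162774155020238
gap 8.849292362091287 [ 0.43080898 -0.1008259   2.29917199]
1.20 t 0.4 r 8.1 gap 8.8 T 65.56 [-0.2  0.1  1.1]
1.05 t 0.5 r 8.3 gap 9.2 T 65.99 [-0.2  0.3  0.4]
0.90 t -1.0 r 1.8 gap 8.9 T 66.43 [ 0.1  0.5 -0.4]
0.75 t -2.8 r -4.5 gap 8.7 T 66.88 [ 0.7  0.7 -0.7]
0.60 t -3.5 r -1.0 gap 9.0 T 67.32 [ 0.4  0.7 -0.5]
0.45 t -2.8 r 1.8 gap 8.9 T 67.75 [ 0.   0.7 -0.5]
0.30 t -3.4 r 3.9 gap 9.1 T 68.17 [-0.4  0.6 -0.8]
0.15 t -3.8 r 3.6 gap 8.7 T 68.60 [-0.4  0.5 -1. ]
0.00 t -4.7 r 2.0 gap 9.1 T 69.03 [-0.2 -0.  -0.8]
-0.01 t 9.9 r 8.0 gap 8.7 T 69.28 [-0.  -0.   0.6]
```

Run:
```python
from h import *
arm.command_gripper(26)
arm.line_to(np.array(readout.current_ee_pos())+40*ez,None,200)
f=F();s=shot("scene");t=readout.current_time()
workorder.job_done()
C=cloud(s);Q=C-C0;L=np.stack([Q@ex,Q@ey,Q[...,2]],-1);px=s["pixels"].astype(int)
m=(s["z_map"]>0)&(px[...,2]>px[...,0]+50)&(abs(L[...,0])<95)&(abs(L[...,1])<130)&(L[...,2]>110)&(L[...,2]<160);b=L[m]
print(t,f,len(b),"top",np.median(b[:,2]),"slope",np.polyfit(b[:,0],b[:,2],1))
```

```text
the job is handed in; nothing more can be done
70.2333 [-0.37913277 -0.81356403 -0.29913068] 3979 top 126.08951277926974 slope [-9.05095005e-04  1.26156549e+02]
```

The job is handed in at 70.2 s of the 72 s allowed. By my last checks every step was met, but I could not see any verdict.

**What was done**
- **Lid up:** I raised the lid to the stop, felt as a 5.6 N rise at about 1.36 rad. I then eased it down and let go. It stood by itself on the locked stay at about 1.32 rad.
- **Jack in:** I set the steel jack down in the empty recess under force watch, with about 2.5 N at touchdown. The pictures show it standing upright in line with the other two.
- **Joint broken:** I pressed the tab about 28 mm at up to 7 N. The knee stayed bent and the lid held at about 1.31 rad.
- **Lid down:** I took the handle again and lowered the lid to shut at about 0.35 rad/s.

**Last checks**
- The lid top is flat (slope below 0.001 rad) at the same 126 mm the scene camera showed before it was opened, so the lid is shut.
- The wrist force is about zero after backing 40 mm clear of the handle.

**What went wrong or is uncertain**
- **Tool frame:** The reported TCP lies about 41 mm beyond the real fingertips, seen in both fixed cameras. The first two pinches missed the bar because of it; I corrected for it afterwards.
- **First lift:** The radial force on the handle reached 24 N because my arc was a few mm off.
- **Approach to lower the lid:** One move took a roundabout joint solution and cost about 3 s.
- **Not measured directly:** The knee angles (locked and broken) were judged only from pictures and lid angle. The jack was not checked again after the lid closed.

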